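# Key the drive coupling onto its dowel pin and press it home

### The job

With a fingertip, turn the dark grey coupling disc on the round grey stand, by pushing one of its orange dogs (studs) sideways, until the notch in its rim stands over the brass dowel pin; then press the disc straight down until it is fully home over the pin, and let go. Nothing is to be lifted or carried: do not pull the disc up, and leave the fuel pump, relay and bolt lying where they are.

Things in the scene. Friction and masses are not known exactly. Their poses are not given: they have to be found in the camera images.
- stand: round grey stand fixed to the bench, 148 mm across, 20 mm high; origin at the centre of its underside, z up (the axis on which the disc turns); its +x axis points from the centre towards the dowel pin
- pin_top (a point): top of the brass dowel pin that stands up from the stand's upper face: 10 mm in diameter, round-nosed, 8.5 mm high above the face, 58 mm from the axis (directly under the edge of the disc's rim, half of it shows outside the rim); a red line on the stand runs outward from it
- notch (a point): middle of the notch in the disc's rim, at the disc's underside, 58 mm from the axis: a gap 16 mm wide and 8 mm deep radially, through the whole thickness; a white line on the disc's top runs inward from it. It clears the pin if centred over it within about 3 mm; else the pin stops the disc after 2 to 4 mm
- boss_top (a point): centre of the flat top of the disc's round boss, on the axis, the place to press: 32 mm across, 20 mm above the disc's top (60 mm above the bench while raised, 52 seated). The disc is 116 mm across, 10 mm thick; raised, its underside is 30 mm and its top 40 mm above the bench; seated, 8 mm lower
- dog0 (a point): centre of the top of a orange dog, an upright round stud fixed on the disc: 14 mm in diameter, 14 mm high above the disc's top, 43 mm from the axis, 60 degrees anticlockwise (seen from above) from the notch
- dog1 (a point): the same, second dog, 180 degrees from the notch
- dog2 (a point): the same, third dog, 300 degrees anticlockwise from the notch
- turn (a joint): angle of the disc about the upright axis, rad, anticlockwise seen from above; 0 (or any full turn) = notch over the pin. It turns freely without end, either way, with light friction (about 1.2 N at a dog), and stops almost at once when the finger stops; disc of 0.3 kg
- seat (a joint): how far the disc has been pressed down, m: 0 = raised (start), 0.008 = fully home on its firm stop; negative = pulled up. A tight sleeve keeps the disc level and holds it wherever it is left, up or down; pressing takes about 5 N over the whole travel, wherever on the disc one presses; there is no spring
- fuel_pump: loose white and tan fuel pump lying on the bench, 45x127x45 mm, origin under its centre; leave alone
- relay: loose black cube relay with two brass blades, lying on its side, 27x45x26 mm, origin under the centre; leave alone
- bolt_m12: loose steel bolt lying on the bench, 18x53x21 mm, origin under the centre; leave alone

How it is judged (in metres and radians):
At the end, for the whole second after the job is handed in: The disc is pressed down at least 6.5 mm of its 8 mm, its notch within 5 mm of the pin's axis seen from above (the pin inside the notch), the disc at rest; pump, relay and bolt within 20 mm of where they lay (value of joint seat above 0.0065 m and horizontal distance between notch and pin_top below 0.005 m and velocity of joint turn between -0.05 and 0.05 rad/s and distance of each of fuel_pump, relay, bolt_m12 from where it was at the start of the episode below 0.02 m); the robot touches nothing.
It fails at once if the coupling disc is pulled up more than 3 mm above its starting height (value of joint seat below -0.003 m).
It fails at once if a bystander (pump, relay, bolt) is lifted by more than 20 mm or moved by more than 30 mm (height (world z) of any of fuel_pump, relay, bolt_m12 above 0.02 m or distance of any of fuel_pump, relay, bolt_m12 from where it was at the start of the episode above 0.03 m).
It also fails if it takes over 51 s, if anything falls off the work surface, if the arm or the gripper's body presses on something with over 40 N, if the wrist force passes 120 N, or if a joint passes its speed limit or range.

### The arm

A 7-joint arm with a two-finger parallel gripper is mounted at the origin on the work surface; the furniture and walls round the work are solid. World frame = base frame: x ahead of the robot, y to its left, z up, the work surface at z = 0. Lengths are in m, angles in degrees, forces in N, time in s.
With the tool pointing down it reaches from about 0.425 to 0.95 m from the base axis. Payload 4.7 kg.
Tool frame: the origin (TCP) lies midway between the tips of the shut fingers; the grasp point (between the pads) lies 19 mm behind it; z points along the fingers, y is the line along which they close (so a half turn about z gives the same grasp; the last joint's range is limited). The gripper opens to 87 mm and grips with 3 to 60 N. Pads are 19 mm wide; open, the fingers measure 117 mm over their backs; the gripper's body (75 mm by 190 mm) begins 51 mm behind the grasp point.
Start: joints at [73.631, 26.849, -2.785, 87.806, 1.381, 65.374, -4.715], TCP at [0.171, -0.653, 0.223] pointing down, gripper open.
Joint ranges: [-148.3, 148.3], [-19.14, 114.17], [-79.39, 73.82], [5.75, 140.21], [-59.74, 239.74], [12.07, 113.84], [-152.46, 152.46]. Speed limits (degrees/s): [147.25, 147.25, 180, 180, 180, 180, 180].

### API

Orientations are given as a 3x3 rotation matrix whose columns are the frame's x, y, z axes.
In Python, from station import * gives the robot as it stands. The module is installed in compiled form; this text tells all that it offers.
- The arm moves only by the shell command python3 -m handwheel 'ROWS' [FORCE]. ROWS is JSON, a list of rows, each an object of numbers: "jaw": the opening, from -1 (shut) to 1 (fully open); "tx", "ty", "tz": the shift along the world's x, y, z normalised to -1 to 1, where 1 is 100 mm; "turn": the turn about the world's z normalised to -1 to 1, where 1 is 90 degrees. A call has 1 to 12 rows; each row is the pose to reach, as a shift and turn from the pose commanded when the call began; what a row does not reach only later rows make up. A row lasts 1/12 s, in which the tool goes at most 41.7 mm and 7.16 degrees, less where a joint would pass 70% of its speed; a pose out of reach is approached as far as the arm can. A call with a number of a shift or a turn outside -1 to 1 is refused whole. A call with a gripper value outside its range is refused whole. The fingers move at their own pace and stop on an object; FORCE is the grip in N (left out, the last holds). Time passes only in rows, so rows that repeat a pose let the fingers close. It gives the time, the measured TCP pose, the force, the opening and the grip force at its end, in the units of the state.
- get_state(): the state, without advancing time (a new reading comes with each control period).
- camera(name): name is "scene" or "top" or "wrist"; returns a dict with "img" (420x560x3 uint8, red, green, blue), "fx", "fy", "cx", "cy" (pixels), "rvec" (rotation vector, rad) and "tvec" (3), from world to camera coordinates, as OpenCV has them. Camera axes: x right, y down, z forward; pixel columns grow to the right and rows downward; lengths in m; the calibration is good to about 2 mm. A picture is of the moment at which its call begins. There is no depth.
- finish_job(): hands the job in; it is judged then, once.
The state is a dict: "t": time; "joint_positions": joint angles; "joint_velocities": joint speeds; "tau": joint torques, N m; "tool_pos": TCP position; "tool_rot": TCP orientation; "force": force on the tool from outside, world axes, zero at the start; "moment": the same for the moment, N m; "width": finger opening in m; "grip_force": force on a finger pad.
Only numpy, scipy, OpenCV 4.12 (cv2) and the standard library are available. Lean on these libraries where they do the work, as an engineer would, in place of code of your own. Each camera call takes 0.05 s, during which the arm holds its last target. There are 200 camera calls.

## Working session

There is one attempt and no reset: what is moved stays moved. The work goes in short steps, Python scripts to look and compute and a shell command to move; the robot and the scene stay as the last step left them, time stands still between calls to the robot, and variables do not carry over. Pictures are saved under pics/ and viewed, at most 10 in all, crops included, and the job is handed in when it is done.

```bash
mkdir -p pics
python3 - <<'E'
from station import *
import cv2,numpy as np
s=get_state();print({k:np.round(s[k],3).tolist() for k in ("t","tool_pos","tool_rot","width","force")})
ims=[]
for n in("scene","top"):
    c=camera(n);np.savez(f"pics/{n}0.npz",**c);cv2.imwrite(f"pics/{n}0.png",c["img"][:,:,::-1])
    print(n,c["fx"],c["fy"],c["cx"],c["cy"],c["rvec"],c["tvec"])
E
```

```text
{'t': 0.0, 'tool_pos': [0.171, -0.652, 0.221], 'tool_rot': [[0.967, 0.254, -0.001], [0.254, -0.967, 0.002], [-0.0, -0.002, -1.0]], 'width': 0.087, 'force': [0.195, 0.933, 0.422]}
scene 399.28269155469184 399.28269155469184 277.2308507472595 213.89857686422266 [ 1.92794095 -0.60175421  0.42632205] [-0.30948328  0.19773488  0.59800577]
top 479.67456235102185 479.67456235102185 281.6645474839077 207.38050744905073 [ 2.10223179 -2.15769657  0.19040395] [0.11097178 0.41316371 0.96375332]
```

View pics/top0.png

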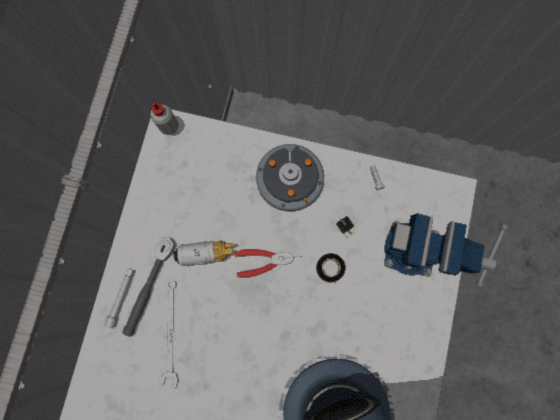

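View pics/scene0.png

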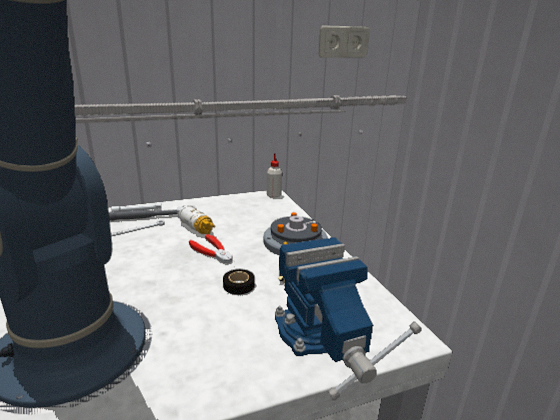

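The top view shows the disc at about (290,175) with its dogs at (272,163), (308,163) and (291,193). The notch line is near (290,152), and the pin is probably near (306,200). Next I'll crop that area and measure it.

```bash
cat > h.py <<'E'
import cv2,numpy as np
from station import *
def ray(c,uv,z):
    R=cv2.Rodrigues(np.array(c["rvec"]))[0];t=np.array(c["tvec"]).ravel();o=-R.T@t
    d=R.T@np.array([(uv[0]-c["cx"])/c["fx"],(uv[1]-c["cy"])/c["fy"],1]);return o+d*(z-o[2])/d[2]
def orange(c,amin=4):
    h=cv2.cvtColor(c["img"],cv2.COLOR_RGB2HSV);m=cv2.inRange(h,(6,150,120),(17,255,255))
    n,l,s,ce=cv2.connectedComponentsWithStats(m);return [(ce[i].round(1),s[i,4]) for i in range(1,n) if s[i,4]>=amin]
def tri(a,ua,b,ub):
    P=[]
    for c in(a,b):
        P.append(np.array([[c["fx"],0,c["cx"]],[0,c["fy"],c["cy"]],[0,0,1]])@np.c_[cv2.Rodrigues(np.array(c["rvec"]))[0],np.array(c["tvec"]).ravel()])
    X=cv2.triangulatePoints(P[0],P[1],np.array(ua,float).reshape(2,1),np.array(ub,float).reshape(2,1)).ravel();return X[:3]/X[3]
E
python3 - <<'E'
from h import *
for n in("top","scene"):
    c=dict(np.load(f"pics/{n}0.npz"))
    for uv,a in orange(c): print(n,uv,a,ray(c,uv,.054).round(4))
c=dict(np.load("pics/top0.npz"))
print([ray(c,u,.0).round(3) for u in((412,245),(346,226),(377,178),(195,253))], ray(c,(290,169),.06),ray(c,(290,152),.04),ray(c,(306,201),.028))
a=c["img"][130:225,240:340,::-1];b=dict(np.load("pics/scene0.npz"))["img"][200:260,250:350,::-1]
f=lambda x:cv2.resize(x,None,fx=4,fy=4,interpolation=2)
cv2.imwrite("pics/crop0.png",np.hstack([f(a),cv2.copyMakeBorder(f(b),0,140,0,0,0)]))
E
```

```text
top [307.5 161.6] 31 [0.5083 0.0439 0.054 ]
top [271.7 162.4] 29 [0.5085 0.1185 0.054 ]
top [290.4 192.4] 30 [0.4437 0.0815 0.054 ]
scene [293.2 213.6] 9 [0.5046 0.1106 0.054 ]
scene [314.  224.9] 18 [0.5063 0.0381 0.054 ]
scene [280.4 225.4] 21 [0.4423 0.0758 0.054 ]
[array([ 0.334, -0.176,  0.   ]), array([ 0.378, -0.037,  0.   ]), array([ 0.482, -0.11 ,  0.   ]), array([0.329, 0.287, 0.   ])] [0.49176083 0.08097881 0.06      ] [0.53413573 0.07940943 0.04      ] [0.42975283 0.04849432 0.028     ]
```

View pics/crop0.png

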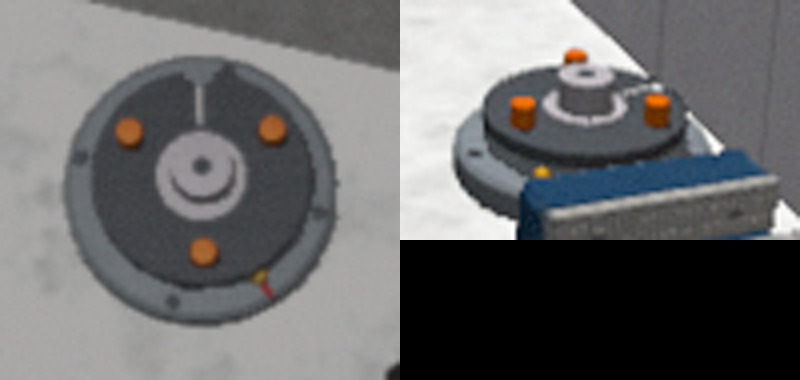

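The dogs put the disc axis near (0.487, 0.080), with the notch at a world angle of about 0° and the pin at about −150° (crop pixel (262,278)). I'll turn the disc about 150° clockwise in two strokes. First I'll shut the gripper and bring it over the disc.

```bash
python3 - <<'E'
from h import *
a,b=[dict(np.load(f"pics/{n}0.npz")) for n in("top","scene")]
for p,q in(((307.5,161.6),(314,224.9)),((271.7,162.4),(293.2,213.6)),((290.4,192.4),(280.4,225.4))):print(tri(a,p,b,q).round(4))
E
python3 -m handwheel '[{"jaw":-1,"tx":0.4,"ty":0.4,"tz":0.3},{"jaw":-1,"tx":0.8,"ty":0.7,"tz":0.5},{"jaw":-1,"tx":1,"ty":1,"tz":0.6},{"jaw":-1,"tx":1,"ty":1,"tz":0.6}]' 20
python3 -m handwheel '[{"jaw":-1,"tx":0.3,"ty":0.3},{"jaw":-1,"tx":0.6,"ty":0.6},{"jaw":-1,"tx":1,"ty":1},{"jaw":-1,"tx":1,"ty":1}]'
python3 -m handwheel '[{"jaw":-1,"tx":0.3,"ty":0.3},{"jaw":-1,"tx":0.6,"ty":0.6},{"jaw":-1,"tx":1,"ty":1},{"jaw":-1,"tx":1,"ty":1}]'; python3 -c "
from station import *;print(get_state()['joint_positions'])"
```

```text
[0.5097 0.0433 0.0508]
[0.5101 0.1184 0.0496]
[0.4449 0.081  0.051 ]
[73.63012157 26.89453216 -2.78227082 87.86657267  1.37982828 65.37318956
 -4.71675549]invalid input
invalid input
invalid input
```

```bash
python3 -m handwheel '[{"jaw":-1,"tx":0.3,"ty":0.3,"tz":0.2,"turn":0},{"jaw":-1,"tx":0.6,"ty":0.6,"tz":0.4,"turn":0},{"jaw":-1,"tx":1,"ty":1,"tz":0.6,"turn":0},{"jaw":-1,"tx":1,"ty":1,"tz":0.6,"turn":0}]' 20
```

```text
t: 0.43
tool_pos: [0.2748, -0.5502, 0.2838]
tool_rot: [[0.966, 0.257, 0.002], [0.257, -0.966, 0.0], [0.002, 0.0, -1.0]]
force: [0.8, 1.0, -0.1]
width: 0.0678
grip_force: 0.0
```

```bash
python3 -m handwheel '[{"jaw":-1,"tx":0.3,"ty":0.3,"tz":0,"turn":0},{"jaw":-1,"tx":0.6,"ty":0.6,"tz":0,"turn":0},{"jaw":-1,"tx":1,"ty":1,"tz":0,"turn":0},{"jaw":-1,"tx":1,"ty":1,"tz":0,"turn":0}]'
python3 -m handwheel '[{"jaw":-1,"tx":0.3,"ty":0.3,"tz":0,"turn":0},{"jaw":-1,"tx":0.6,"ty":0.6,"tz":0,"turn":0},{"jaw":-1,"tx":1,"ty":1,"tz":0,"turn":0},{"jaw":-1,"tx":1,"ty":1,"tz":0,"turn":0}]' | head -2
python3 -m handwheel '[{"jaw":-1,"tx":0,"ty":0.3,"tz":0,"turn":0},{"jaw":-1,"tx":0,"ty":0.6,"tz":0,"turn":0},{"jaw":-1,"tx":0,"ty":1,"tz":0,"turn":0},{"jaw":-1,"tx":0,"ty":1,"tz":0,"turn":0}]'|head -2
python3 -m handwheel '[{"jaw":-1,"tx":0,"ty":0.3,"tz":0,"turn":0},{"jaw":-1,"tx":0,"ty":0.6,"tz":0,"turn":0},{"jaw":-1,"tx":0,"ty":1,"tz":0,"turn":0},{"jaw":-1,"tx":0,"ty":1,"tz":0,"turn":0}]'; python3 -c "
from station import *;print(get_state()['joint_positions'])"
```

```text
t: 0.77
tool_pos: [0.3767, -0.4469, 0.2825]
tool_rot: [[0.965, 0.262, 0.002], [0.262, -0.965, 0.003], [0.003, -0.002, -1.0]]
force: [1.1, 0.1, 0.1]
width: 0.0417
grip_force: 0.0
t: 1.1
tool_pos: [0.476, -0.3464, 0.2824]
t: 1.43
tool_pos: [0.4724, -0.2439, 0.2825]
t: 1.77
tool_pos: [0.4717, -0.1444, 0.2827]
tool_rot: [[0.964, 0.265, -0.0], [0.265, -0.964, 0.004], [0.001, -0.004, -1.0]]
force: [0.1, 1.1, 0.1]
width: 0.0007
grip_force: 0.0
[ 30.68453408   8.00344853 -20.47023745 106.31409435   2.82189593
  66.25106264 -65.3711959 ]
```

```bash
python3 -m handwheel '[{"jaw":-1,"tx":0,"ty":0.3,"tz":0,"turn":0.07},{"jaw":-1,"tx":0,"ty":0.6,"tz":0,"turn":0.14},{"jaw":-1,"tx":0,"ty":1,"tz":0,"turn":0.22},{"jaw":-1,"tx":0,"ty":1,"tz":0,"turn":0.3},{"jaw":-1,"tx":0,"ty":1,"tz":0,"turn":0.37},{"jaw":-1,"tx":0,"ty":1,"tz":0,"turn":0.45}]'|head -2
python3 -m handwheel '[{"jaw":-1,"tx":0,"ty":0.3,"tz":0,"turn":0.07},{"jaw":-1,"tx":0,"ty":0.6,"tz":0,"turn":0.14},{"jaw":-1,"tx":0,"ty":1,"tz":0,"turn":0.22},{"jaw":-1,"tx":0,"ty":1,"tz":0,"turn":0.3},{"jaw":-1,"tx":0,"ty":1,"tz":0,"turn":0.37},{"jaw":-1,"tx":0,"ty":1,"tz":0,"turn":0.45},{"jaw":-1,"tx":0,"ty":1,"tz":0,"turn":0.49},{"jaw":-1,"tx":0,"ty":1,"tz":0,"turn":0.49}]'
python3 - <<'E'
from h import *
print(get_state()['joint_positions'])
c=camera("wrist");np.savez("pics/wrist1.npz",**c);cv2.imwrite("pics/wrist1.png",c["img"][:,:,::-1])
for uv,a in orange(c,40): print(uv,a,ray(c,uv,.054).round(4))
E
```

```text
t: 2.27
tool_pos: [0.4713, -0.0521, 0.2824]
t: 2.93
tool_pos: [0.4713, 0.047, 0.2823]
tool_rot: [[-0.163, 0.987, -0.001], [0.987, 0.163, 0.0], [0.0, -0.001, -1.0]]
force: [0.3, -1.5, 0.6]
width: 0.0003
grip_force: 0.0
[ 22.7758626    7.51687494 -36.60628414 107.9009925    4.87747383
  66.16488021  -6.21694598]
[320.5 139.7] 92 [0.5096 0.1144 0.054 ]
[266.6 159.9] 89 [0.4452 0.0779 0.054 ]
[309.4 195.6] 83 [0.509  0.0404 0.054 ]
```

View pics/wrist1.png

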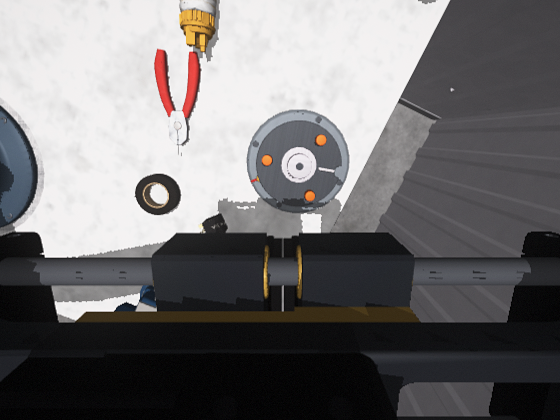

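The wrist view shows the dogs at (320,140), (267,160) and (309,196), and the pin's red line near (254,180). The two views agree on an axis at (0.488, 0.079). Now I'll go to the start of stroke 1, behind dog0, and descend.

```bash
python3 -m handwheel '[{"jaw":-1,"tx":0.05,"ty":0.3,"tz":-0.3,"turn":0},{"jaw":-1,"tx":0.11,"ty":0.6,"tz":-0.6,"turn":0},{"jaw":-1,"tx":0.11,"ty":0.7,"tz":-1,"turn":0},{"jaw":-1,"tx":0.11,"ty":0.7,"tz":-1,"turn":0}]'|head -2
python3 -m handwheel '[{"jaw":-1,"tx":0,"ty":0,"tz":-0.3,"turn":0},{"jaw":-1,"tx":0,"ty":0,"tz":-0.6,"turn":0},{"jaw":-1,"tx":0,"ty":0,"tz":-0.9,"turn":0},{"jaw":-1,"tx":0,"ty":0,"tz":-1,"turn":0},{"jaw":-1,"tx":0,"ty":0,"tz":-1,"turn":0},{"jaw":-1,"tx":0,"ty":0,"tz":-1,"turn":0}]'
python3 - <<'E'
from h import *
w=dict(np.load("pics/wrist1.npz"));t=dict(np.load("pics/top0.npz"))
for n,c in(("w",w),("t",t)):
    h=cv2.cvtColor(c["img"],cv2.COLOR_RGB2HSV)
    m=cv2.inRange(h,(0,110,60),(5,255,255))|cv2.inRange(h,(172,110,60),(180,255,255))
    k,l,s,ce=cv2.connectedComponentsWithStats(m)
    for i in range(1,k):
        p=ray(c,ce[i],.02)
        if np.hypot(p[0]-.488,p[1]-.079)<.09: print(n,"red",ce[i],s[i,4],p,np.degrees(np.arctan2(p[1]-.079,p[0]-.488)))
E
```

```text
t: 3.32
tool_pos: [0.4781, 0.1186, 0.1767]
t: 3.82
tool_pos: [0.4834, 0.117, 0.0836]
tool_rot: [[-0.16, 0.987, 0.001], [0.987, 0.16, 0.0], [-0.0, 0.001, -1.0]]
force: [0.1, 0.1, -0.3]
width: 0.0003
grip_force: 0.0
w red [253.53846154 180.07692308] 13 [0.42963595 0.04349991 0.02      ] -148.68983303308792
t red [306.2 201.8] 5 [0.4295359  0.04767887 0.02      ] -151.82059402667335
```

```bash
python3 -m handwheel '[{"jaw":-1,"tx":0,"ty":0,"tz":-0.2,"turn":0},{"jaw":-1,"tx":0,"ty":0,"tz":-0.38,"turn":0},{"jaw":-1,"tx":0,"ty":0,"tz":-0.38,"turn":0},{"jaw":-1,"tx":0,"ty":0,"tz":-0.38,"turn":0}]'
python3 - <<'E'
import numpy as np
def arc(a,b,n,r=.38):
    t=np.radians(np.linspace(a,b,n+1));x=r*np.cos(t);y=r*np.sin(t)
    for i in range(1,n+1):print(f'tx {x[i]-x[0]:.3f} ty {y[i]-y[0]:.3f} turn {(np.degrees(t[i]-t[0]))/90:.3f}')
arc(99.4,57.4,10);print();arc(57.4,15.4,10)
E
```

```text
t: 4.15
tool_pos: [0.4834, 0.1173, 0.046]
tool_rot: [[-0.161, 0.987, 0.002], [0.987, 0.161, 0.0], [-0.0, 0.002, -1.0]]
force: [0.1, -0.5, -0.1]
width: 0.0006
grip_force: 0.0
tx 0.028 ty 0.004 turn -0.047
tx 0.055 ty 0.005 turn -0.093
tx 0.083 ty 0.005 turn -0.140
tx 0.111 ty 0.002 turn -0.187
tx 0.138 ty -0.003 turn -0.233
tx 0.166 ty -0.009 turn -0.280
tx 0.192 ty -0.018 turn -0.327
tx 0.218 ty -0.028 turn -0.373
tx 0.243 ty -0.041 turn -0.420
tx 0.267 ty -0.055 turn -0.467

tx 0.023 ty -0.016 turn -0.047
tx 0.045 ty -0.033 turn -0.093
tx 0.065 ty -0.052 turn -0.140
tx 0.084 ty -0.073 turn -0.187
tx 0.101 ty -0.095 turn -0.233
tx 0.117 ty -0.118 turn -0.280
tx 0.131 ty -0.142 turn -0.327
tx 0.143 ty -0.167 turn -0.373
tx 0.153 ty -0.193 turn -0.420
tx 0.162 ty -0.219 turn -0.467
```

```bash
python3 -m handwheel '[{"jaw":-1,"tx":0.028,"ty":0.004,"tz":0,"turn":-0.047},{"jaw":-1,"tx":0.055,"ty":0.005,"tz":0,"turn":-0.093},{"jaw":-1,"tx":0.083,"ty":0.005,"tz":0,"turn":-0.14},{"jaw":-1,"tx":0.111,"ty":0.002,"tz":0,"turn":-0.187},{"jaw":-1,"tx":0.138,"ty":-0.003,"tz":0,"turn":-0.233},{"jaw":-1,"tx":0.166,"ty":-0.009,"tz":0,"turn":-0.28},{"jaw":-1,"tx":0.192,"ty":-0.018,"tz":0,"turn":-0.327},{"jaw":-1,"tx":0.218,"ty":-0.028,"tz":0,"turn":-0.373},{"jaw":-1,"tx":0.243,"ty":-0.041,"tz":0,"turn":-0.42},{"jaw":-1,"tx":0.267,"ty":-0.055,"tz":0,"turn":-0.467}]'
python3 - <<'E'
from h import *
for n in("wrist","top"):
    c=camera(n)
    for uv,a in orange(c,10 if n=="top" else 20): print(n,uv,a,ray(c,uv,.054).round(4))
E
```

```text
t: 4.98
tool_pos: [0.51, 0.1124, 0.047]
tool_rot: [[0.544, 0.839, 0.002], [0.839, -0.544, 0.001], [0.002, 0.001, -1.0]]
force: [-1.4, -0.8, 1.4]
width: 0.0001
grip_force: 0.9
top [281.6 190.7] 29 [0.4477 0.0995 0.054 ]
```

```bash
python3 -m handwheel '[{"jaw":-1,"tx":0.023,"ty":-0.016,"tz":0,"turn":-0.047},{"jaw":-1,"tx":0.045,"ty":-0.033,"tz":0,"turn":-0.093},{"jaw":-1,"tx":0.065,"ty":-0.052,"tz":0,"turn":-0.14},{"jaw":-1,"tx":0.084,"ty":-0.073,"tz":0,"turn":-0.187},{"jaw":-1,"tx":0.101,"ty":-0.095,"tz":0,"turn":-0.233},{"jaw":-1,"tx":0.117,"ty":-0.118,"tz":0,"turn":-0.28},{"jaw":-1,"tx":0.131,"ty":-0.142,"tz":0,"turn":-0.327},{"jaw":-1,"tx":0.143,"ty":-0.167,"tz":0,"turn":-0.373},{"jaw":-1,"tx":0.153,"ty":-0.193,"tz":0,"turn":-0.42},{"jaw":-1,"tx":0.162,"ty":-0.219,"tz":0,"turn":-0.467}]'
python3 - <<'E'
from h import *
for n in("wrist","top"):
    c=camera(n)
    for uv,a in orange(c,10 if n=="top" else 20): print(n,uv,a,ray(c,uv,.054).round(4))
E
```

```text
t: 5.92
tool_pos: [0.5265, 0.0911, 0.0463]
tool_rot: [[0.965, 0.262, 0.003], [0.262, -0.965, 0.002], [0.004, -0.001, -1.0]]
force: [-0.5, 1.1, 1.0]
width: 0.0005
grip_force: 0.8
top [271.4 180.9] 33 [0.469 0.12  0.054]
top [307.2 184.3] 23 [0.4598 0.0463 0.054 ]
```

```bash
python3 -m handwheel '[{"jaw":-1,"tx":-0.01,"ty":0.04,"tz":0,"turn":0},{"jaw":-1,"tx":-0.01,"ty":0.04,"tz":0,"turn":0},{"jaw":-1,"tx":-0.01,"ty":0.04,"tz":0.2,"turn":0},{"jaw":-1,"tx":-0.01,"ty":0.04,"tz":0.4,"turn":0},{"jaw":-1,"tx":-0.2,"ty":0.07,"tz":0.4,"turn":0.08},{"jaw":-1,"tx":-0.4,"ty":0.07,"tz":0.4,"turn":0.16},{"jaw":-1,"tx":-0.6,"ty":0.07,"tz":0.4,"turn":0.24},{"jaw":-1,"tx":-0.71,"ty":0.07,"tz":0.4,"turn":0.32},{"jaw":-1,"tx":-0.71,"ty":0.07,"tz":0.4,"turn":0.4},{"jaw":-1,"tx":-0.71,"ty":0.07,"tz":0.4,"turn":0.48},{"jaw":-1,"tx":-0.71,"ty":0.07,"tz":0.4,"turn":0.56}]'|head -2
python3 -m handwheel '[{"jaw":-1,"tx":0,"ty":0,"tz":0,"turn":0.08},{"jaw":-1,"tx":0,"ty":0,"tz":0,"turn":0.16},{"jaw":-1,"tx":0,"ty":0,"tz":0,"turn":0.24},{"jaw":-1,"tx":0,"ty":0,"tz":0,"turn":0.32},{"jaw":-1,"tx":0,"ty":0,"tz":0,"turn":0.4},{"jaw":-1,"tx":0,"ty":0,"tz":0,"turn":0.48},{"jaw":-1,"tx":0,"ty":0,"tz":0,"turn":0.56},{"jaw":-1,"tx":0,"ty":0,"tz":0,"turn":0.64},{"jaw":-1,"tx":0,"ty":0,"tz":0,"turn":0.72},{"jaw":-1,"tx":0,"ty":0,"tz":0,"turn":0.8},{"jaw":-1,"tx":0,"ty":0,"tz":0,"turn":0.92},{"jaw":-1,"tx":0,"ty":0,"tz":0,"turn":0.92}]'
python3 - <<'E'
from h import *
c=camera("wrist");np.savez("pics/wrist2.npz",**c);cv2.imwrite("pics/wrist2.png",c["img"][:,:,::-1])
print(get_state()['joint_positions'])
def arc(a,b,n,r=.38):
    t=np.radians(np.linspace(a,b,n+1));x=r*np.cos(t);y=r*np.sin(t)
    for i in range(1,n+1):print(f'tx {x[i]-x[0]:.3f} ty {y[i]-y[0]:.3f} turn {(np.degrees(t[i]-t[0]))/90:.3f}')
arc(149,104,10);print();arc(104,59,10)
E
```

```text
t: 6.93
tool_pos: [0.4543, 0.0969, 0.085]
t: 7.93
tool_pos: [0.4545, 0.0968, 0.0848]
tool_rot: [[-0.853, 0.522, 0.001], [0.522, 0.853, 0.0], [-0.0, 0.0, -1.0]]
force: [-0.3, -0.1, -0.1]
width: 0.0004
grip_force: 0.0
[ 18.35039971  23.91740617 -43.22328016 121.49758105  23.9448594
  43.12980434  18.31237784]
tx 0.016 ty 0.025 turn -0.050
tx 0.035 ty 0.049 turn -0.100
tx 0.055 ty 0.071 turn -0.150
tx 0.076 ty 0.091 turn -0.200
tx 0.100 ty 0.110 turn -0.250
tx 0.124 ty 0.127 turn -0.300
tx 0.150 ty 0.141 turn -0.350
tx 0.177 ty 0.154 turn -0.400
tx 0.205 ty 0.165 turn -0.450
tx 0.234 ty 0.173 turn -0.500

tx 0.029 ty 0.006 turn -0.050
tx 0.059 ty 0.010 turn -0.100
tx 0.089 ty 0.011 turn -0.150
tx 0.118 ty 0.010 turn -0.200
tx 0.148 ty 0.007 turn -0.250
tx 0.177 ty 0.002 turn -0.300
tx 0.206 ty -0.006 turn -0.350
tx 0.234 ty -0.016 turn -0.400
tx 0.261 ty -0.029 turn -0.450
tx 0.288 ty -0.043 turn -0.500
```

View pics/wrist2.png

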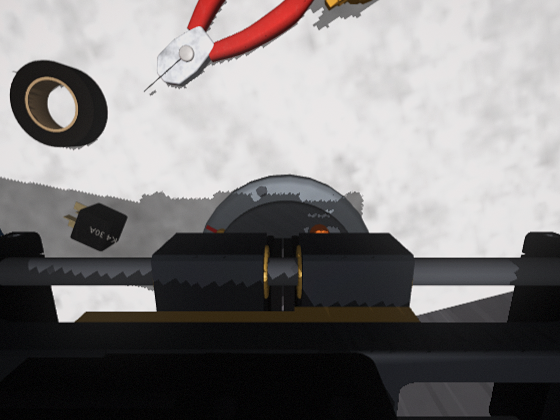

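The wrist view shows one dog at (320,232), clear of the fingertips. I'll descend and make stroke 2.

```bash
python3 -m handwheel '[{"jaw":-1,"tx":0,"ty":0,"tz":-0.2,"turn":0},{"jaw":-1,"tx":0,"ty":0,"tz":-0.39,"turn":0},{"jaw":-1,"tx":0,"ty":0,"tz":-0.39,"turn":0},{"jaw":-1,"tx":0,"ty":0,"tz":-0.39,"turn":0}]'
python3 -m handwheel '[{"jaw":-1,"tx":0.016,"ty":0.025,"tz":0,"turn":-0.05},{"jaw":-1,"tx":0.035,"ty":0.049,"tz":0,"turn":-0.1},{"jaw":-1,"tx":0.055,"ty":0.071,"tz":0,"turn":-0.15},{"jaw":-1,"tx":0.076,"ty":0.091,"tz":0,"turn":-0.2},{"jaw":-1,"tx":0.1,"ty":0.11,"tz":0,"turn":-0.25},{"jaw":-1,"tx":0.124,"ty":0.127,"tz":0,"turn":-0.3},{"jaw":-1,"tx":0.15,"ty":0.141,"tz":0,"turn":-0.35},{"jaw":-1,"tx":0.177,"ty":0.154,"tz":0,"turn":-0.4},{"jaw":-1,"tx":0.205,"ty":0.165,"tz":0,"turn":-0.45},{"jaw":-1,"tx":0.234,"ty":0.173,"tz":0,"turn":-0.5}]'
python3 - <<'E'
from h import *
c=camera("top")
for uv,a in orange(c,10):
  p=ray(c,uv,.054);print(uv,a,p.round(4),np.degrees(np.arctan2(p[1]-.0813,p[0]-.4868)))
E
```

```text
t: 8.32
tool_pos: [0.4538, 0.0968, 0.0453]
tool_rot: [[-0.85, 0.527, -0.002], [0.527, 0.85, -0.0], [0.001, -0.001, -1.0]]
force: [0.5, 0.0, 0.2]
width: 0.0008
grip_force: 0.0
t: 9.15
tool_pos: [0.4777, 0.1147, 0.0468]
tool_rot: [[-0.224, 0.975, 0.0], [0.975, 0.224, 0.001], [0.0, 0.001, -1.0]]
force: [-2.3, 0.4, 1.4]
width: 0.0006
grip_force: 0.8
[299.4 190.6] 13 [0.447  0.0628 0.054 ] -155.0843099685387
```

```bash
python3 -m handwheel '[{"jaw":-1,"tx":0.029,"ty":0.006,"tz":0,"turn":-0.05},{"jaw":-1,"tx":0.059,"ty":0.01,"tz":0,"turn":-0.1},{"jaw":-1,"tx":0.089,"ty":0.011,"tz":0,"turn":-0.15},{"jaw":-1,"tx":0.118,"ty":0.01,"tz":0,"turn":-0.2},{"jaw":-1,"tx":0.148,"ty":0.007,"tz":0,"turn":-0.25},{"jaw":-1,"tx":0.177,"ty":0.002,"tz":0,"turn":-0.3},{"jaw":-1,"tx":0.206,"ty":-0.006,"tz":0,"turn":-0.35},{"jaw":-1,"tx":0.234,"ty":-0.016,"tz":0,"turn":-0.4},{"jaw":-1,"tx":0.261,"ty":-0.029,"tz":0,"turn":-0.45},{"jaw":-1,"tx":0.288,"ty":-0.043,"tz":0,"turn":-0.5},{"jaw":-1,"tx":0.288,"ty":-0.043,"tz":0,"turn":-0.5}]'
python3 - <<'E'
from h import *
c=camera("top");cv2.imwrite("pics/top3.png",cv2.resize(c["img"][130:225,240:340,::-1],None,fx=5,fy=5,interpolation=2))
for uv,a in orange(c,10):
  p=ray(c,uv,.054);print(uv,a,p.round(4),np.degrees(np.arctan2(p[1]-.0813,p[0]-.4868)))
E
```

```text
t: 10.12
tool_pos: [0.5071, 0.1101, 0.0466]
tool_rot: [[0.528, 0.85, 0.001], [0.85, -0.528, 0.0], [0.001, 0.001, -1.0]]
force: [-0.6, -0.2, -0.3]
width: 0.0003
grip_force: 0.2
[282.7 191.2] 26 [0.4466 0.0972 0.054 ] 158.37037814352973
```

View pics/top3.png

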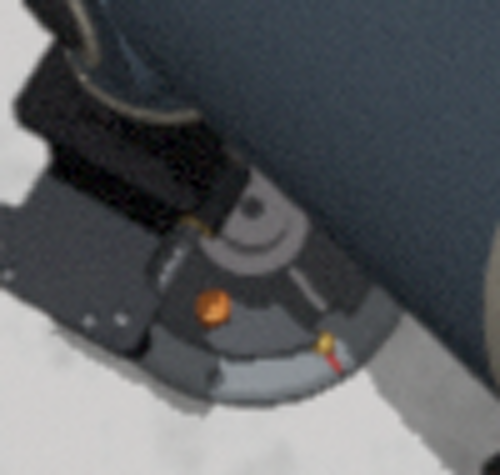

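The notch line is now about 8° short of the pin (line near (308,290), pin at (325,345) in the crop). I'll nudge it 8° further, then back off and lift.

```bash
python3 -m handwheel '[{"jaw":-1,"tx":0.014,"ty":-0.009,"tz":0,"turn":-0.03},{"jaw":-1,"tx":0.028,"ty":-0.019,"tz":0,"turn":-0.06},{"jaw":-1,"tx":0.042,"ty":-0.03,"tz":0,"turn":-0.09},{"jaw":-1,"tx":0.042,"ty":-0.03,"tz":0,"turn":-0.09},{"jaw":-1,"tx":0.042,"ty":-0.03,"tz":0,"turn":-0.09}]'
python3 - <<'E'
from h import *
c=camera("top")
for uv,a in orange(c,10):
  p=ray(c,uv,.054);print(uv,a,p.round(4),np.degrees(np.arctan2(p[1]-.0813,p[0]-.4868)))
E
python3 -m handwheel '[{"jaw":-1,"tx":-0.015,"ty":0.012,"tz":0,"turn":0},{"jaw":-1,"tx":-0.03,"ty":0.025,"tz":0,"turn":0},{"jaw":-1,"tx":-0.03,"ty":0.025,"tz":0,"turn":0},{"jaw":-1,"tx":-0.03,"ty":0.025,"tz":0.2,"turn":0},{"jaw":-1,"tx":-0.03,"ty":0.025,"tz":0.5,"turn":0},{"jaw":-1,"tx":-0.03,"ty":0.025,"tz":0.9,"turn":0},{"jaw":-1,"tx":-0.03,"ty":0.025,"tz":1,"turn":0},{"jaw":-1,"tx":-0.03,"ty":0.025,"tz":1,"turn":0}]'
python3 -m handwheel '[{"jaw":-1,"tx":0,"ty":-0.3,"tz":0.3,"turn":0.07},{"jaw":-1,"tx":0,"ty":-0.6,"tz":0.6,"turn":0.14},{"jaw":-1,"tx":0,"ty":-0.6,"tz":1,"turn":0.21},{"jaw":-1,"tx":0,"ty":-0.6,"tz":1,"turn":0.28},{"jaw":-1,"tx":0,"ty":-0.6,"tz":1,"turn":0.35},{"jaw":-1,"tx":0,"ty":-0.6,"tz":1,"turn":0.4},{"jaw":-1,"tx":0,"ty":-0.6,"tz":1,"turn":0.4}]'
python3 - <<'E'
from h import *
L=[]
for n in("wrist","top"):
  c=camera(n);np.savez(f"pics/{n}4.npz",**c)
  for uv,a in orange(c,10): print(n,uv,a,ray(c,uv,.054).round(4))
  im=c["img"][:,:,::-1]
  L.append(cv2.resize(im[100:250,180:400] if n=="wrist" else im[130:225,240:340],(0,0),fx=3 if n=="wrist" else 1,fy=3 if n=="wrist" else 1))
cv2.imwrite("pics/w4.png",L[0])
E
```

```text
t: 10.58
tool_pos: [0.511, 0.1071, 0.0461]
tool_rot: [[0.64, 0.769, 0.001], [0.769, -0.64, 0.001], [0.001, 0.0, -1.0]]
force: [-0.6, 0.6, -0.6]
width: 0.0004
grip_force: 0.3
[280.  189.8] 27 [0.4497 0.1027 0.054 ] 149.99497020408398
t: 11.3
tool_pos: [0.5103, 0.11, 0.1492]
tool_rot: [[0.642, 0.767, 0.008], [0.767, -0.642, 0.002], [0.006, 0.005, -1.0]]
force: [-0.4, 0.0, -0.6]
width: 0.0004
grip_force: 0.0
t: 11.88
tool_pos: [0.5071, 0.0488, 0.2444]
tool_rot: [[0.068, 0.998, -0.002], [0.998, -0.068, -0.0], [-0.0, -0.002, -1.0]]
force: [0.3, 0.5, -0.7]
width: 0.0006
grip_force: 0.0
wrist [134.   42.5] 19 [0.3592 0.2214 0.054 ]
wrist [134.2  50.5] 18 [0.3579 0.2137 0.054 ]
wrist [135.5  60.5] 23 [0.3574 0.2039 0.054 ]
wrist [126.5  62.5] 10 [0.3473 0.2026 0.054 ]
wrist [295.4 148.7] 111 [0.5256 0.0982 0.054 ]
wrist [232.  151.4] 107 [0.4516 0.1002 0.054 ]
wrist [266.6 203.6] 81 [0.4868 0.0351 0.054 ]
top [279.5 154.8] 28 [0.5245 0.1019 0.054 ]
top [279.5 189.6] 31 [0.4501 0.1037 0.054 ]
```

View pics/w4.png

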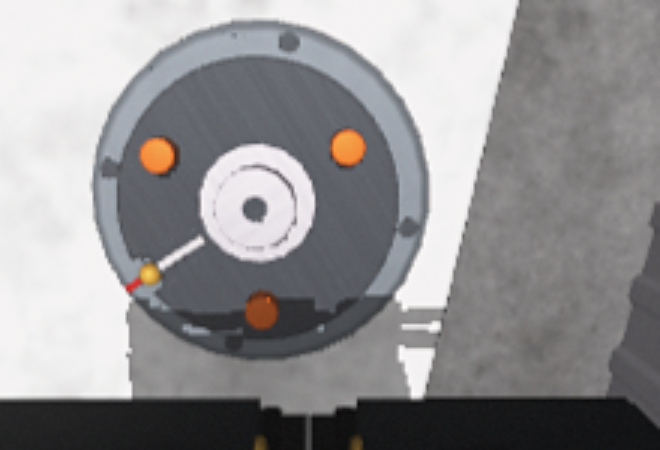

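The pin at (150,273) and the white line (crop) look aligned. I'll check the residual angle before pressing.

Run:
```python
from h import *
c=dict(np.load("pics/wrist4.npz"));im=c["img"];h=cv2.cvtColor(im,cv2.COLOR_RGB2HSV)
C=np.array([.488,.0778])  # disc centre as this camera sees it
def rep(n,m,z):
    k,l,s,ce=cv2.connectedComponentsWithStats(m)
    for i in range(1,k):
        p=ray(c,ce[i],z)[:2]-C;r=np.hypot(*p)
        if r<.08 and s[i,4]>5:print(n,ce[i].round(1),s[i,4],'r',r.round(4),np.degrees(np.arctan2(p[1],p[0])).round(2))
rep("brass",cv2.inRange(h,(18,90,90),(32,255,255)),.0275)
rep("red",cv2.inRange(h,(0,110,80),(4,255,255))|cv2.inRange(h,(172,110,80),(180,255,255)),.02)
M=cv2.inRange(h,(0,0,185),(180,40,255));D=np.zeros_like(M);cv2.fillPoly(D,[np.array([[252+0,188],[244,177],[228,186],[236,198]])-[4,4]],255)
ys,xs=np.where(M&D);P=np.array([ray(c,(x,y),.04)[:2]-C for x,y in zip(xs,ys)])
r=np.hypot(*P.T);P=P[(r>.026)&(r<.052)];print("line",len(P),np.degrees(np.arctan2(P[:,1],P[:,0])).mean())
# stand centre from ring outline at z=.02
b=cv2.inRange(h,(95,15,90),(125,110,200));b[:100]=0;b[195:]=0;b[:,:200]=0;b[:,335:]=0
cs=max(cv2.findContours(b,0,1)[0],key=cv2.contourArea)
pts=np.array([ray(c,q[0],.02)[:2] for q in cs]);rr=np.hypot(*(pts-C).T);pts=pts[(rr>.066)&(rr<.083)]
A=np.c_[2*pts,np.ones(len(pts))];s=np.linalg.lstsq(A,(pts**2).sum(1),rcond=None)[0];print("stand",len(pts),s[:2],np.sqrt(s[2]+s[0]**2+s[1]**2))
```

```text
brass [229.4 191.1] 36 r 0.0576 -150.03
red [223.9 194.8] 14 r 0.0685 -149.7
line 39 -151.04384292686382
stand 231 [0.48824208 0.07848289] 0.07124791065947242
```

The notch is at −151.2° and the pin at −150.0°, an error of about 1.2 mm, which is within the 3 mm tolerance. I'll press on the boss.

```bash
python3 -m handwheel '[{"jaw":-1,"tx":-0.1,"ty":0.15,"tz":-0.3,"turn":0},{"jaw":-1,"tx":-0.19,"ty":0.3,"tz":-0.6,"turn":0},{"jaw":-1,"tx":-0.19,"ty":0.3,"tz":-0.9,"turn":0},{"jaw":-1,"tx":-0.19,"ty":0.3,"tz":-1,"turn":0},{"jaw":-1,"tx":-0.19,"ty":0.3,"tz":-1,"turn":0}]'|head -2
python3 -m handwheel '[{"jaw":-1,"tx":0,"ty":0,"tz":-0.3,"turn":0},{"jaw":-1,"tx":0,"ty":0,"tz":-0.6,"turn":0},{"jaw":-1,"tx":0,"ty":0,"tz":-0.75,"turn":0},{"jaw":-1,"tx":0,"ty":0,"tz":-0.75,"turn":0},{"jaw":-1,"tx":0,"ty":0,"tz":-0.75,"turn":0}]'
python3 -m handwheel '[{"jaw":-1,"tx":0,"ty":0,"tz":-0.03,"turn":0},{"jaw":-1,"tx":0,"ty":0,"tz":-0.06,"turn":0},{"jaw":-1,"tx":0,"ty":0,"tz":-0.09,"turn":0},{"jaw":-1,"tx":0,"ty":0,"tz":-0.12,"turn":0},{"jaw":-1,"tx":0,"ty":0,"tz":-0.15,"turn":0},{"jaw":-1,"tx":0,"ty":0,"tz":-0.17,"turn":0},{"jaw":-1,"tx":0,"ty":0,"tz":-0.17,"turn":0}]'
```

```text
t: 12.4
tool_pos: [0.4867, 0.0786, 0.1428]
t: 12.82
tool_pos: [0.4899, 0.079, 0.0714]
tool_rot: [[0.07, 0.998, 0.001], [0.998, -0.07, 0.0], [0.0, 0.001, -1.0]]
force: [1.1, 0.4, 0.1]
width: 0.0005
grip_force: 0.0
t: 13.4
tool_pos: [0.4895, 0.0793, 0.0536]
tool_rot: [[0.069, 0.998, 0.001], [0.998, -0.069, 0.0], [0.0, 0.001, -1.0]]
force: [0.7, 0.2, 1.0]
width: 0.0005
grip_force: 0.7
```

```bash
python3 -m handwheel '[{"jaw":-1,"tx":0,"ty":0,"tz":-0.02,"turn":0},{"jaw":-1,"tx":0,"ty":0,"tz":-0.03,"turn":0},{"jaw":-1,"tx":0,"ty":0,"tz":-0.03,"turn":0},{"jaw":-1,"tx":0,"ty":0,"tz":-0.03,"turn":0}]'
python3 -m handwheel '[{"jaw":-1,"tx":0,"ty":0,"tz":-0.01,"turn":0},{"jaw":-1,"tx":0,"ty":0,"tz":-0.02,"turn":0},{"jaw":-1,"tx":0,"ty":0,"tz":-0.02,"turn":0},{"jaw":-1,"tx":0,"ty":0,"tz":-0.02,"turn":0}]'
```

```text
t: 13.73
tool_pos: [0.4895, 0.0793, 0.0522]
tool_rot: [[0.069, 0.998, 0.001], [0.998, -0.069, -0.001], [-0.0, 0.002, -1.0]]
force: [-2.1, -0.4, 16.8]
width: 0.0005
grip_force: 8.5
t: 14.07
tool_pos: [0.4896, 0.0794, 0.052]
tool_rot: [[0.069, 0.998, 0.002], [0.998, -0.069, -0.002], [-0.001, 0.002, -1.0]]
force: [-7.8, -3.1, 33.9]
width: 0.0005
grip_force: 16.9
```

The disc is on its firm stop: the tip is at z = 0.052 and the force is rising. I'll lift off and check.

```bash
python3 -m handwheel '[{"jaw":-1,"tx":0,"ty":0,"tz":0.03,"turn":0},{"jaw":-1,"tx":0,"ty":0,"tz":0.1,"turn":0},{"jaw":-1,"tx":0,"ty":0,"tz":0.3,"turn":0},{"jaw":-1,"tx":0,"ty":0,"tz":0.6,"turn":0},{"jaw":-1,"tx":0,"ty":0,"tz":1,"turn":0},{"jaw":-1,"tx":0,"ty":0,"tz":1,"turn":0}]'|head -2
python3 -m handwheel '[{"jaw":-1,"tx":0.1,"ty":-0.15,"tz":0.3,"turn":0},{"jaw":-1,"tx":0.2,"ty":-0.3,"tz":0.6,"turn":0},{"jaw":-1,"tx":0.2,"ty":-0.3,"tz":0.9,"turn":0},{"jaw":-1,"tx":0.2,"ty":-0.3,"tz":0.9,"turn":0},{"jaw":-1,"tx":0.2,"ty":-0.3,"tz":0.9,"turn":0}]'|head -4
python3 - <<'E'
from h import *
c=camera("wrist");cv2.imwrite("pics/w5.png",cv2.resize(c["img"][100:250,180:400,::-1],(0,0),fx=3,fy=3))
p=[(uv,ray(c,uv,.046)) for uv,a in orange(c,60)]
for q in p:print(q[0],q[1].round(4))
q=[x[1][:2] for x in p if abs(x[1][0]-.488)<.06 and abs(x[1][1]-.079)<.06];m=np.mean(q,0);print(m,[np.hypot(*(x-m)) for x in q])
E
```

```text
t: 14.57
tool_pos: [0.4926, 0.0806, 0.1545]
t: 14.98
tool_pos: [0.5095, 0.0493, 0.2397]
tool_rot: [[0.069, 0.998, 0.003], [0.998, -0.069, 0.0], [0.001, 0.003, -1.0]]
force: [-0.2, -1.0, -0.5]
[292.5 149.4] [0.5256 0.0981 0.046 ]
[229.6 152.2] [0.4514 0.1    0.046 ]
[264.  203.6] [0.4866 0.0352 0.046 ]
[0.48790284 0.07775767] [np.float64(0.04285396709419938), np.float64(0.04271671739555931), np.float64(0.04256316923240644)]
```

View pics/w5.png

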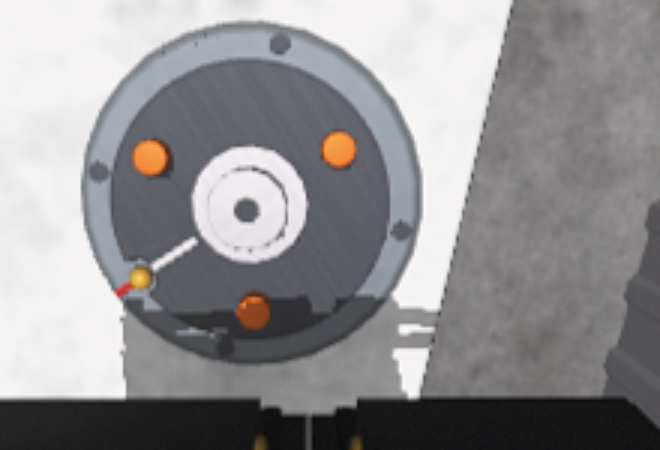

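The pin now sits in the notch at (140,277) with the disc seated around it, and the robot is clear of everything.

```bash
python3 -c "
from station import *;print(finish_job())"
```

```text
the job is handed in; nothing more can be done
None
```

The disc was turned about 151° clockwise, pressed down onto its firm stop with the pin inside the notch, and let go. The job was handed in at about 15 s; the hand-in returned no verdict.

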